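# Run the dough sheeter up to full speed on its touch control

## Robot

A 6-joint arm with a two-finger parallel gripper is mounted at the origin on the work surface. World frame = base frame: x ahead of the robot, y to its left, z up, the work surface at z = 0. Lengths are in m, angles in rad, forces in N, time in s.
With the tool pointing down it reaches from about 0.4 to 0.825 m from the base axis. Payload 7 kg.
Tool frame: the origin (TCP) lies between the finger pads, 19 mm behind the fingertips; this is the grasp point; z points along the fingers, y is the line along which they close (so a half turn about z gives the same grasp; the last joint's range is limited). The gripper opens to 85 mm and grips with 20 to 120 N. Pads are 22 mm wide; open, the fingers measure 114 mm over their backs; the gripper's body (76 mm by 85 mm) begins 54 mm behind the grasp point. The pads swing forward as they close: fully open they stand 13 mm farther back than shut.
Start: joints at [1.517, 0.359, 0.012, 0, -1.224, -0.288], TCP at [0.226, 0.636, 0.25] pointing down, gripper open.
Joint ranges: [-3.07, 3.07], [-1.43, 2.12], [-1.02, 1.25], [-3.03, 1.67], [-3.05, -0], [-3.03, 3.03]. Speed limits (rad/s): [2.39, 2.39, 3.01, 3.14, 3.14, 3.14].

## Interface

Orientations are given as a rotation vector (axis times angle).
In Python, from workcell import telemetry, cams, r gives the robot as it stands. The module is installed in compiled form; this text tells all that it offers.
- The arm moves only by the tool arm_command, never from a script. Its arguments are lists of equal length, an entry for each row: "fingers": the opening, from 0 (shut) to 1 (fully open); "dp": the shift along the tool's x, y, z as a fraction of full scale, a list of three; "turn": the turn about the tool's z as a fraction of full scale. A call has 1 to 10 rows; each row shifts and turns the commanded pose from where the row before left it, along the tool's axes as they then stand; what a row does not reach is not made up. Full scale, the value 1, is 2.5 cm for a shift and 0.12 rad for a turn. A row lasts 1/8 s, in which the tool goes at most 62.5 mm and 10.7 degrees, less where a joint would pass 70% of its speed; a pose out of reach is approached as far as the arm can. A call with a number of a shift or a turn outside -1 to 1 is refused whole. A call with a gripper value outside its range is refused whole. The fingers move at their own pace and stop on an object; "squeeze" is the grip in N (left out, the last holds). Time passes only in rows, so rows that do not move let the fingers close. It gives the time, the measured TCP pose, the force, the opening and the grip force at its end, in the units of the state.
- telemetry.get_obs(): the state, without advancing time (a new reading comes with each control period).
- cams.get_image(name): name is "side" or "top"; returns (picture, depth): 420x560x3 uint8, red, green, blue; 420x560 float32, m along the optical axis (not along the pixel's ray), 0 where there is no reading.
- cams.get_calibration(name): a dict with "fx", "fy", "cx", "cy" (pixels), "R" (3x3) and "t" (3): a world point X has camera coordinates R X + t. Camera axes: x right, y down, z forward; pixel columns grow to the right and rows downward; lengths in m; the calibration is good to about 2 mm. A picture is of the moment at which its call begins. get_calibration takes no time and is no camera call.
- r.job_done(): hands the job in; it is judged then, once.
The state is a dict: "clock": time; "qpos": joint angles; "joint_velocities": joint speeds; "joint_efforts": joint torques, N m; "tool_pos": TCP position; "tcp_rot": TCP orientation; "ft_force": force on the tool from outside, world axes, zero at the start; "moment": the same for the moment, N m; "width": opening from 0.0 (shut) to 1.0 (fully open); "finger_force": force on a finger pad.
Only numpy, scipy, OpenCV 4.12 (cv2) and the standard library are available. Lean on these libraries where they do the work, as an engineer would, in place of code of your own. Each camera call takes 0.05 s, during which the arm holds its last target. There are 200 camera calls.

## Task

Bring the dough sheeter up to full speed on its round touch control: with the fingertips pointing down and lightly touching the surface, or no more than a centimetre above it, sweep along the curved row of marks from the shortest mark over every mark in turn to the longest. Finish with the fingertips still held there at the longest mark. Only touch: do not press hard, shove or lift the control, and leave the pastry cutter standing on it and the things around it alone.

Things in the scene. Friction and masses are not known exactly. Their poses are not given: they have to be found in the camera images.
- pad: Touch control of the dough sheeter: loose flat black disc, 250 mm across, 20 mm thick, about 1.5 kg, at any yaw. Origin: centre of its underside, z up. On its smooth top, 8 pale flush bar marks 9 mm wide, pointing at the centre, stand on a circle of radius 85 mm, from +120 degrees (shortest) to -120 degrees (longest) off its x axis, clockwise from above, every 34.3 degrees. No moving parts.
- mark1 (a point): Centre of the shortest bar mark (12 mm long), on the disc's top face 20 mm above the counter; z up. Bars grow 4 mm from mark to mark; a 120 degree gap parts the row's ends. What must follow the row is the point midway between the two fingertips, so keep the fingers shut and pointing straight down.
- mark2 (a point): Centre of the 2nd bar mark (16 mm long), on the disc's top face 20 mm above the counter; z up.
- mark3 (a point): Centre of the 3rd bar mark (20 mm long), on the disc's top face 20 mm above the counter; z up.
- mark4 (a point): Centre of the 4th bar mark (24 mm long), on the disc's top face 20 mm above the counter; z up.
- mark5 (a point): Centre of the 5th bar mark (28 mm long), on the disc's top face 20 mm above the counter; z up.
- mark6 (a point): Centre of the 6th bar mark (32 mm long), on the disc's top face 20 mm above the counter; z up.
- mark7 (a point): Centre of the 7th bar mark (36 mm long), on the disc's top face 20 mm above the counter; z up.
- mark8 (a point): Centre of the longest bar mark (40 mm long), on the disc's top face 20 mm above the counter; z up. The sweep ends here.
- cutter: Bystander: steel ring pastry cutter, 48 mm across, 32 mm tall, standing loose on the disc within about 10 mm of its centre. Origin: centre of its underside.
- jar: Bystander: glass jar with steel lid, 64 mm across, 110 mm tall, upright on the counter to the left (+y) of the disc. Origin: centre of its underside, z up.
- bowl: Bystander: white ceramic bowl, 100 mm across, 45 mm tall, upright on the counter to the left (+y) of the disc. Origin: centre of its underside, z up.
- rolling_pin: Bystander: wooden rolling pin, 56 mm thick, 420 mm long with its handles, lying along its own x axis on the counter to the right (-y) of the disc. Origin: on its underside at mid length.

How it is judged:
On the way, in this order (a step that is already met when the one before it is completed fails the run):
1. fingertips over or lightly on the shortest mark (horizontal distance between the grasp point and mark1 below 0.018 m and z of the grasp point in the frame of mark1 below 0.035 m and angle between the grasp point's own z axis and vertical above 2.6 rad), for 0.05 s.
2. fingertips over or lightly on the 2nd mark (horizontal distance between the grasp point and mark2 below 0.018 m and z of the grasp point in the frame of mark2 below 0.035 m and angle between the grasp point's own z axis and vertical above 2.6 rad), for 0.05 s.
3. fingertips over or lightly on the 3rd mark (horizontal distance between the grasp point and mark3 below 0.018 m and z of the grasp point in the frame of mark3 below 0.035 m and angle between the grasp point's own z axis and vertical above 2.6 rad), for 0.05 s.
4. fingertips over or lightly on the 4th mark (horizontal distance between the grasp point and mark4 below 0.018 m and z of the grasp point in the frame of mark4 below 0.035 m and angle between the grasp point's own z axis and vertical above 2.6 rad), for 0.05 s.
5. fingertips over or lightly on the 5th mark (horizontal distance between the grasp point and mark5 below 0.018 m and z of the grasp point in the frame of mark5 below 0.035 m and angle between the grasp point's own z axis and vertical above 2.6 rad), for 0.05 s.
6. fingertips over or lightly on the 6th mark (horizontal distance between the grasp point and mark6 below 0.018 m and z of the grasp point in the frame of mark6 below 0.035 m and angle between the grasp point's own z axis and vertical above 2.6 rad), for 0.05 s.
7. fingertips over or lightly on the 7th mark (horizontal distance between the grasp point and mark7 below 0.018 m and z of the grasp point in the frame of mark7 below 0.035 m and angle between the grasp point's own z axis and vertical above 2.6 rad), for 0.05 s.
8. fingertips over or lightly on the longest mark (horizontal distance between the grasp point and mark8 below 0.018 m and z of the grasp point in the frame of mark8 below 0.035 m and angle between the grasp point's own z axis and vertical above 2.6 rad), for 0.05 s.
At the end, for the whole second after the job is handed in: TCP within 18 mm sideways of the longest mark and under 35 mm above the disc (fingertips touching to 16 mm above), pointing down within 30 degrees, under 20 N; disc and cutter within 20 mm, jar, bowl and pin within 25 mm of their starts; disc on the counter; jar and bowl upright (all of step 8 and contact force between the fingers and pad below 20 N and distance of each of pad, cutter from where it was at the start of the episode below 0.02 m and height (world z) of pad below 0.01 m and distance of each of jar, bowl, rolling_pin from where it was at the start of the episode below 0.025 m and angle between each of jar, bowl's own z axis and vertical below 0.2 rad); the arm keeps its last pose, push and grip.
It fails at once if the control is pressed with 20 N or more (contact force between the fingers and pad above 20 N).
It fails at once if the control is shoved 20 mm or lifted 10 mm (distance of pad from where it was at the start of the episode above 0.02 m or height (world z) of pad above 0.01 m).
It fails at once if the pastry cutter is shifted 20 mm or lifted (distance of cutter from where it was at the start of the episode above 0.02 m or height (world z) of cutter above 0.032 m).
It fails at once if the jar, bowl or rolling pin is shifted 25 mm, lifted or tipped (distance of any of jar, bowl, rolling_pin from where it was at the start of the episode above 0.025 m or angle between any of jar, bowl's own z axis and vertical above 0.2 rad).
It also fails if it takes over 48 s, if anything falls off the work surface, if the arm or the gripper's body presses on something with over 40 N, if the wrist force passes 120 N, or if a joint passes its speed limit or range.

## Working session

There is one attempt and no reset: what is moved stays moved. The work goes in short steps, Python scripts to look and compute and a tool call to move; the robot and the scene stay as the last step left them, time stands still between calls to the robot, and variables do not carry over. Pictures are saved under pics/ and viewed, at most 10 in all, crops included, and the job is handed in when it is done.

Besides the shell and the picture viewer there is one more tool, called as name(argument=value, ...), one argument or row to a line, values as JSON. arm_command: Moves the arm, as the interface text tells. Its arguments: {"type":"object","properties":{"fingers":{"type":"array"},"dp":{"type":"array"},"turn":{"type":"array"},"squeeze":{"type":"number"}},"required":["fingers","dp","turn"]}

```bash
mkdir -p pics; python3 - <<'E'
from workcell import telemetry,cams,r
import cv2,numpy as np
o=telemetry.get_obs(); print({k:np.round(v,3) for k,v in o.items()})
for n in("top","side"):
    im,d=cams.get_image(n); cv2.imwrite(f"pics/{n}0.png",im[:,:,::-1]); np.savez(f"{n}0.npz",im=im,d=d)
    c=cams.get_calibration(n); print(n,{k:np.round(v,3).tolist() for k,v in c.items()})
E
```

```text
{'clock': np.float64(0.0), 'qpos': array([ 1.517,  0.359,  0.011, -0.   , -1.224, -0.288]), 'joint_velocities': array([ 0.001, -0.001,  0.001, -0.   , -0.001, -0.002]), 'joint_efforts': array([-1.0000e-03, -5.8331e+01,  2.9341e+01,  6.9370e+00, -6.0000e-03,
        0.0000e+00]), 'tool_pos': array([0.226, 0.636, 0.249]), 'tcp_rot': array([ 3.094, -0.534, -0.   ]), 'ft_force': array([ 0.846, -0.726, -0.118]), 'moment': array([0.004, 0.041, 0.039]), 'finger_force': np.float64(0.0), 'width': np.float64(1.0)}
top {'fx': 483.147, 'fy': 483.147, 'cx': 273.885, 'cy': 211.5, 'R': [[-0.024, -1.0, 0.006], [-0.99, 0.023, -0.139], [0.139, -0.009, -0.99]], 't': [-0.013, 0.567, 1.277]}
side {'fx': 396.569, 'fy': 396.569, 'cx': 268.418, 'cy': 202.79, 'R': [[0.936, -0.351, 0.022], [-0.183, -0.54, -0.822], [0.3, 0.765, -0.57]], 't': [-0.552, 0.119, 0.871]}
```

View pics/top0.png

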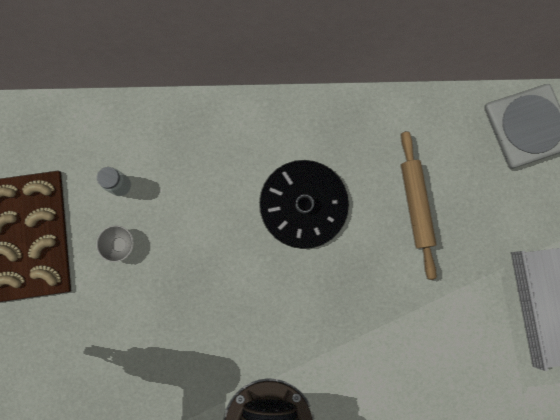

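The top view shows the disc at about (304,204), the cutter at its centre, the shortest mark near (335,202) and the longest near (287,178). The jar is at (111,181), the bowl at (115,244) and the pin at (420,205). Next I'll enlarge the disc and measure it.

```bash
cat > m.py <<'E'
import numpy as np
from workcell import cams
def ray(n,uv,z):
    c=cams.get_calibration(n);R=np.array(c["R"]);t=np.array(c["t"])
    C=-R.T@t; d=R.T@np.array([(uv[0]-c["cx"])/c["fx"],(uv[1]-c["cy"])/c["fy"],1])
    return C+d*(z-C[2])/d[2]
def proj(n,X):
    c=cams.get_calibration(n);p=np.array(c["R"])@X+np.array(c["t"])
    return np.array([c["fx"]*p[0]/p[2]+c["cx"],c["fy"]*p[1]/p[2]+c["cy"]])
E
python3 - <<'E'
import cv2,numpy as np
from m import *
from scipy.optimize import least_squares
im=np.load("top0.npz")["im"]; g=im.max(2)
x0,y0=250,150
cv2.imwrite("pics/top0c.png",cv2.resize(im[y0:y0+110,x0:x0+110,::-1],None,fx=5,fy=5,interpolation=cv2.INTER_CUBIC))
# bars: bright blobs inside the disc
m=(g>90).astype(np.uint8); n,l,s,c=cv2.connectedComponentsWithStats(m)
P=[]
for i in range(1,n):
    if 5<s[i,4]<150 and np.hypot(*(c[i]-[304,204]))<42:
        w=ray("top",c[i],.02); P.append(w); print(np.round(c[i],1),s[i,4],np.round(w,4))
E
```

```text
[287.1 177.5] 46 [ 0.6639 -0.0663  0.02  ]
[275.5 191.2] 41 [ 0.6257 -0.033   0.02  ]
[334.6 201.3] 9 [ 0.5934 -0.1962  0.02  ]
[273.7 208.9] 35 [ 0.5762 -0.0266  0.02  ]
[330.2 218.9] 19 [ 0.5446 -0.182   0.02  ]
[282.3 224.7] 34 [ 0.5316 -0.0493  0.02  ]
[298.6 232.9] 30 [ 0.5078 -0.0936  0.02  ]
[316.6 230.8] 24 [ 0.5124 -0.1433  0.02  ]
```

View pics/top0c.png

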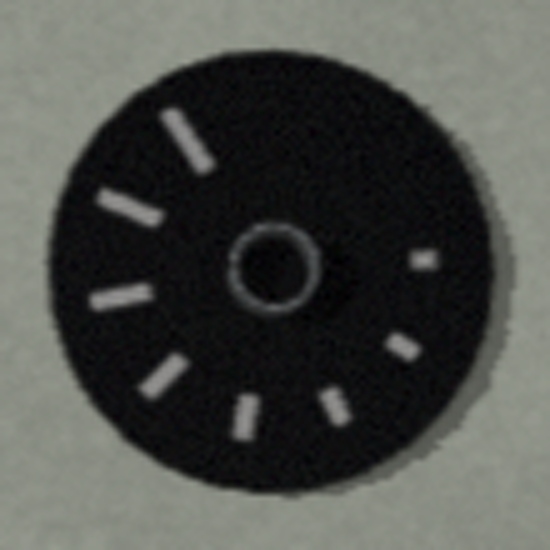

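View pics/side0.png

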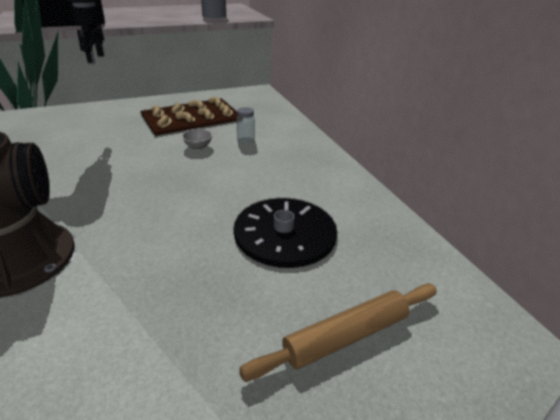

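The crop shows all eight bars clearly, from the shortest at the right to the longest at the upper left, and the side view agrees (disc near (285,232)). Now I'll fit the disc pose and cross-check it with the side camera.

```bash
python3 - <<'E'
import cv2,numpy as np
from m import *
P=np.array([ray("top",(u,v),.02)[:2] for u,v in [(334.6,201.3),(330.2,218.9),(316.6,230.8),(298.6,232.9),(282.3,224.7),(273.7,208.9),(275.5,191.2),(287.1,177.5)]])
a=np.radians(120-np.arange(8)*240/7); M=.085*np.c_[np.cos(a),np.sin(a)]
Mc=M-M.mean(0);Pc=P-P.mean(0)
U,S,V=np.linalg.svd(Mc.T@Pc); R=(U@V).T; t=P.mean(0)-R@M.mean(0)
F=M@R.T+t
print("yaw",np.degrees(np.arctan2(R[1,0],R[0,0])),"c",t,"res mm",np.round((P-F)*1e3,1).tolist(),"scale",S.sum()/(Mc**2).sum())
print(np.round(F,4)); np.save("F.npy",F)
im=np.load("side0.npz")["im"]; im=im.copy()
b=cv2.resize(im[180:280,220:350,::-1],None,fx=5,fy=5,interpolation=cv2.INTER_CUBIC)
for f in F:
    p=proj("side",np.r_[f,.02]); q=(p-[220,180]+.5)*5-.5; cv2.circle(b,tuple(int(round(x)) for x in q),2,(0,0,255),-1)
cv2.imwrite("pics/sidec.png",b)
d=np.load("top0.npz")["d"]; 
for uv in[(304,180),(320,190),(304,250+3)]:
    z=d[uv[1],uv[0]];c=cams.get_calibration("top");p=np.array([(uv[0]-c["cx"])/c["fx"]*z,(uv[1]-c["cy"])/c["fy"]*z,z]);print(np.round(np.array(c["R"]).T@(p-c["t"]),4))
E
```

```text
yaw 151.39725725851957 c [ 0.59099928 -0.11055934] res mm [[0.4, -0.8], [-0.3, -0.1], [-0.2, 0.2], [0.2, 0.1], [-0.1, 0.3], [-0.2, 0.1], [-0.2, 0.2], [0.3, -0.0]] scale 1.0028486875744917
[[ 0.5931 -0.1955]
 [ 0.5448 -0.1819]
 [ 0.5127 -0.1435]
 [ 0.5077 -0.0937]
 [ 0.5317 -0.0497]
 [ 0.5763 -0.0268]
 [ 0.626  -0.0331]
 [ 0.6636 -0.0663]]
[ 0.6561 -0.1134  0.0181]
[ 0.6263 -0.1569  0.0201]
[ 0.4533 -0.1078  0.0028]
```

View pics/sidec.png

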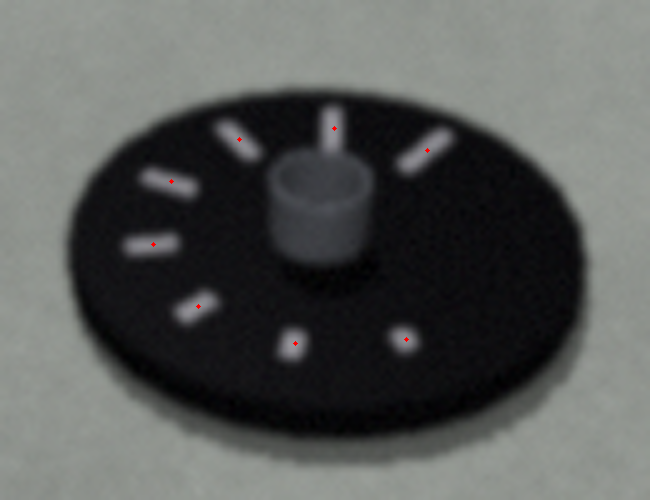

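arm_command(
  fingers=[0, 0, 0, 0, 0],
  dp=[
    [0, 0, 0],
    [0, 0, 0],
    [0, 0, 0],
    [0, 0, 0],
    [0, 0, 0],
  ],
  turn=[-0.95, -0.95, -0.95, 0, 0],
  squeeze=20,
)

```text
clock: 0.72
tool_pos: [0.2262, 0.6358, 0.2497]
tcp_rot: [3.141, -0.004, -0.0]
ft_force: [0.6, 0.3, 0.7]
width: 0.0
finger_force: 0.0
```

In the enlarged side crop, the red fitted points sit on all eight bar centres, e.g. mark 1 at (406,339) and mark 8 at (427,150). The fit residuals are under 1 mm. The tool is now aligned with the world axes (x = +x, y = -y, z down), so I'll move over at height.

arm_command(
  fingers=[0, 0, 0, 0, 0, 0, 0, 0, 0, 0],
  dp=[
    [0.5, 0.9, 0],
    [0.5, 0.9, 0],
    [0.5, 0.9, 0],
    [0.5, 0.9, 0],
    [0.5, 0.9, 0],
    [0.5, 0.9, 0],
    [0.5, 0.9, 0],
    [0.5, 0.9, 0],
    [0.5, 0.9, 0],
    [0.5, 0.9, 0],
  ],
  turn=[0, 0, 0, 0, 0, 0, 0, 0, 0, 0],
)

```text
clock: 1.98
tool_pos: [0.3521, 0.4094, 0.2501]
tcp_rot: [-3.142, -0.0, -0.0]
ft_force: [0.6, 0.1, 0.6]
width: 0.004
finger_force: 0.0
```

```bash
python3 -c "
from workcell import telemetry
print(telemetry.get_obs()['qpos'].round(3))"
```

```text
[ 1.224  0.137 -0.286  0.    -1.148  0.347]
```

arm_command(
  fingers=[0, 0, 0, 0, 0, 0, 0, 0, 0, 0],
  dp=[
    [0.5, 0.9, 0],
    [0.5, 0.9, 0],
    [0.5, 0.9, 0],
    [0.5, 0.9, 0],
    [0.5, 0.9, 0],
    [0.5, 0.9, 0],
    [0.5, 0.9, 0],
    [0.5, 0.9, 0],
    [0.5, 0.9, 0],
    [0.5, 0.9, 0],
  ],
  turn=[0, 0, 0, 0, 0, 0, 0, 0, 0, 0],
)

```text
clock: 3.22
tool_pos: [0.4768, 0.1844, 0.25]
tcp_rot: [-3.142, -0.0, -0.0]
ft_force: [-0.3, 0.0, 1.0]
width: -0.0
finger_force: 0.0
```

arm_command(
  fingers=[0, 0, 0, 0, 0, 0, 0, 0, 0, 0],
  dp=[
    [0.5, 0.9, 0],
    [0.5, 0.9, 0],
    [0.5, 0.9, 0],
    [0.5, 0.9, 0],
    [0.5, 0.9, 0],
    [0.5, 0.9, 0],
    [0.5, 0.9, 0],
    [0.5, 0.9, 0],
    [0.5, 0.9, 0],
    [0, 0, 0],
  ],
  turn=[0, 0, 0, 0, 0, 0, 0, 0, 0, 0],
)

```text
clock: 4.47
tool_pos: [0.5891, -0.0186, 0.2495]
tcp_rot: [3.141, -0.003, -0.001]
ft_force: [-0.4, 0.8, 0.5]
width: -0.003
finger_force: 0.0
```

```bash
python3 -c "
from workcell import telemetry
o=telemetry.get_obs();print(o['qpos'].round(3),o['tool_pos'].round(4),o['clock'])"
```

```text
[ 0.3    0.22  -0.183  0.    -1.169  1.269] [ 0.5891 -0.0186  0.2495] 4.475
```

arm_command(
  fingers=[0, 0, 0, 0, 0, 0, 0, 0, 0, 0],
  dp=[
    [0.02, 0.885, 0],
    [0.02, 0.885, 0],
    [0.02, 0.885, 0],
    [0.02, 0.885, 0],
    [0.02, 0.885, 0],
    [0.02, 0.885, 0],
    [0.02, 0.885, 0],
    [0.02, 0.885, 0],
    [0, 0, 0],
    [0, 0, 0],
  ],
  turn=[0, 0, 0, 0, 0, 0, 0, 0, 0, 0],
)

```text
clock: 5.72
tool_pos: [0.5926, -0.1932, 0.25]
tcp_rot: [-3.141, -0.0, 0.0]
ft_force: [0.7, 0.1, -0.5]
width: 0.002
finger_force: 0.0
```

arm_command(
  fingers=[0, 0, 0, 0, 0, 0, 0, 0, 0, 0],
  dp=[
    [0, 0, 0.7],
    [0, 0, 0.7],
    [0, 0, 0.7],
    [0, 0, 0.7],
    [0, 0, 0.7],
    [0, 0, 0.7],
    [0, 0, 0.7],
    [0, 0, 0.7],
    [0, 0, 0.7],
    [0, 0, 0],
  ],
  turn=[0, 0, 0, 0, 0, 0, 0, 0, 0, 0],
)

```text
clock: 6.98
tool_pos: [0.5919, -0.1934, 0.0907]
tcp_rot: [-3.141, -0.0, 0.005]
ft_force: [0.8, 0.0, -0.0]
width: -0.002
finger_force: 0.0
```

```bash
python3 - <<'E'
from workcell import telemetry,cams
import cv2
o=telemetry.get_obs();print(o['qpos'].round(3),o['tool_pos'].round(4),o['clock'])
im,d=cams.get_image("side");cv2.imwrite("pics/side1.png",cv2.resize(im[100:300,180:400,::-1],None,fx=3,fy=3,interpolation=cv2.INTER_CUBIC))
E
```

```text
[-0.003  0.416 -0.298 -0.    -0.859  1.574] [ 0.5919 -0.1934  0.0907] 6.975
```

View pics/side1.png

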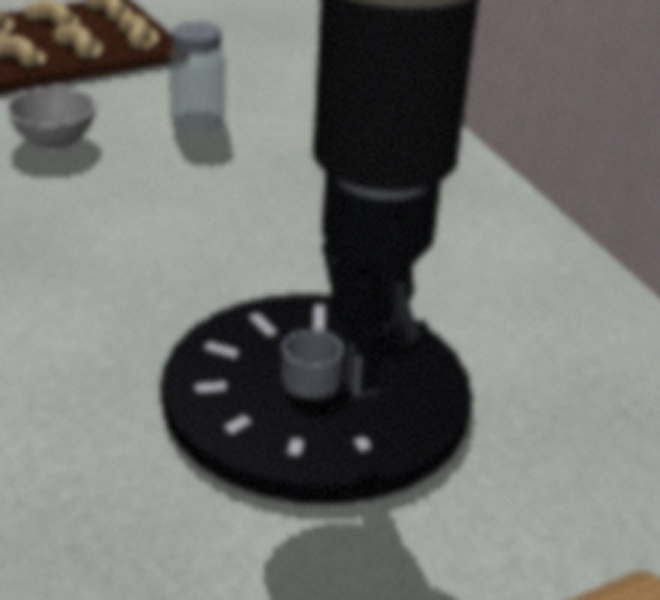

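The side crop shows the shut fingertips near (372,390), above mark 1 at (362,443), clear of the cutter at (312,365). That matches the expected height of about 50 mm, so I'll lower.

arm_command(
  fingers=[0, 0, 0, 0, 0, 0, 0, 0, 0],
  dp=[
    [0.05, 0.08, 0.3],
    [0, 0, 0.3],
    [0, 0, 0.3],
    [0, 0, 0.3],
    [0, 0, 0.3],
    [0, 0, 0.3],
    [0, 0, 0.05],
    [0, 0, 0],
    [0, 0, 0],
  ],
  turn=[0, 0, 0, 0, 0, 0, 0, 0, 0],
)

```text
clock: 8.15
tool_pos: [0.5944, -0.1955, 0.0466]
tcp_rot: [3.142, 0.0, 0.001]
ft_force: [-0.8, 0.2, -0.4]
width: 0.002
finger_force: 0.0
```

```bash
python3 - <<'E'
import numpy as np
from workcell import telemetry
F=np.load("F.npy"); c=np.array([.5910,-.1106])
o=telemetry.get_obs();print(o['tool_pos'].round(4),o['ft_force'].round(2))
# arc in half-mark steps, tool units (x, -y)/0.025, 2 rows each
a=np.arctan2(*(F[0]-c)[::-1])-np.arange(15)*np.radians(120/7)
A=c+.085*np.c_[np.cos(a),np.sin(a)]
print((np.diff(A,axis=0)*[1,-1]/.025).round(3).tolist(), np.abs(A[::2]-F).max())
E
```

```text
[ 0.5944 -0.1955  0.0466] [-0.8   0.24 -0.41]
[[-1.006, -0.127], [-0.924, -0.417], [-0.76, -0.671], [-0.528, -0.865], [-0.25, -0.982], [0.051, -1.012], [0.347, -0.952], [0.612, -0.808], [0.823, -0.591], [0.961, -0.322], [1.013, -0.025], [0.975, 0.275], [0.851, 0.55], [0.651, 0.777]] 4.09192132404812e-05
```

arm_command(
  fingers=[0, 0, 0, 0, 0, 0, 0, 0, 0, 0],
  dp=[
    [-0.51, -0.06, 0.08],
    [-0.51, -0.06, 0],
    [-0.46, -0.21, 0],
    [-0.46, -0.21, 0],
    [0, 0, 0],
    [-0.38, -0.34, 0],
    [-0.38, -0.34, 0],
    [-0.26, -0.43, 0],
    [-0.26, -0.43, 0],
    [0, 0, 0],
  ],
  turn=[0, 0, 0, 0, 0, 0, 0, 0, 0, 0],
)

```text
clock: 9.4
tool_pos: [0.5133, -0.1426, 0.0444]
tcp_rot: [-3.142, -0.002, 0.0]
ft_force: [0.6, 0.3, 0.1]
width: 0.001
finger_force: 0.0
```

arm_command(
  fingers=[0, 0, 0, 0, 0, 0, 0, 0, 0, 0],
  dp=[
    [-0.13, -0.49, 0],
    [-0.13, -0.49, 0],
    [0.02, -0.5, 0],
    [0.02, -0.5, 0],
    [0, 0, 0],
    [0.17, -0.48, 0],
    [0.17, -0.48, 0],
    [0.31, -0.4, 0],
    [0.31, -0.4, 0],
    [0, 0, 0],
  ],
  turn=[0, 0, 0, 0, 0, 0, 0, 0, 0, 0],
)

```text
clock: 10.65
tool_pos: [0.533, -0.0492, 0.0442]
tcp_rot: [3.142, 0.002, 0.001]
ft_force: [-0.3, -0.9, 0.2]
width: 0.002
finger_force: 0.0
```

arm_command(
  fingers=[0, 0, 0, 0, 0, 0, 0, 0, 0, 0],
  dp=[
    [0.41, -0.3, 0],
    [0.41, -0.3, 0],
    [0.48, -0.16, 0],
    [0.48, -0.16, 0],
    [0, 0, 0],
    [0.51, -0.01, 0],
    [0.51, -0.01, 0],
    [0.49, 0.14, 0],
    [0.49, 0.14, 0],
    [0, 0, 0],
  ],
  turn=[0, 0, 0, 0, 0, 0, 0, 0, 0, 0],
)

```text
clock: 11.9
tool_pos: [0.6275, -0.0339, 0.044]
tcp_rot: [3.142, -0.001, 0.0]
ft_force: [0.1, -0.2, -0.7]
width: -0.005
finger_force: 0.0
```

arm_command(
  fingers=[0, 0, 0, 0, 0, 0, 0, 0],
  dp=[
    [0.43, 0.28, 0],
    [0.43, 0.28, 0],
    [0.33, 0.39, 0],
    [0.33, 0.39, 0],
    [0, 0, 0],
    [0, 0, 0],
    [0, 0, 0],
    [0, 0, 0],
  ],
  turn=[0, 0, 0, 0, 0, 0, 0, 0],
)

```text
clock: 12.9
tool_pos: [0.6645, -0.0667, 0.0444]
tcp_rot: [-3.142, -0.001, -0.0]
ft_force: [0.2, 0.2, -0.1]
width: -0.003
finger_force: 0.0
```

```bash
python3 - <<'E'
from workcell import telemetry,cams
import cv2,numpy as np
o=telemetry.get_obs();print(o['tool_pos'].round(4),o['ft_force'].round(2),o['joint_velocities'].round(3),np.load("F.npy")[-1])
im,d=cams.get_image("side");cv2.imwrite("pics/side2.png",cv2.resize(im[100:300,180:400,::-1],None,fx=3,fy=3,interpolation=cv2.INTER_CUBIC))
E
```

```text
[ 0.6645 -0.0667  0.0444] [ 0.23  0.23 -0.08] [-0.001  0.     0.002  0.003  0.001 -0.   ] [ 0.66355321 -0.066277  ]
```

View pics/side2.png

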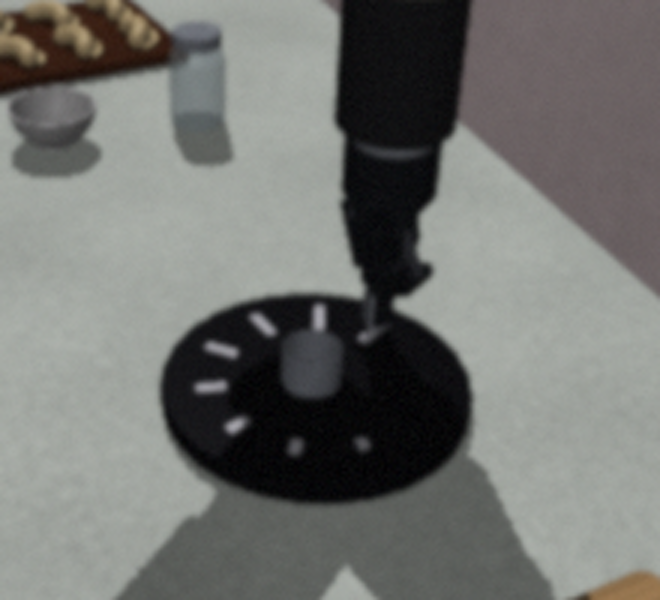

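The side crop shows the fingertips resting just above the longest mark at about (375,330). The disc and the cutter (312,365) have not moved, so I'll hand in.

```bash
python3 -c "
from workcell import r
print(r.job_done())"
```

```text
the job is handed in; nothing more can be done
None
```

I swept the shut fingertips over all eight marks in order, about 5 mm above the disc, and they are holding about 1 mm sideways from the longest mark; the job is handed in, the disc, cutter, jar and bowl look unmoved in the last side picture (the pin was mostly out of frame), and no verdict was returned.

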